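# Close a laboratory filter press with its ratchet lever

## Robot

A 7-joint arm with a two-finger parallel gripper is mounted at the origin on the work surface. World frame = base frame: x ahead of the robot, y to its left, z up, the work surface at z = 0. Lengths are in m, angles in rad, forces in N, time in s.
With the tool pointing down it reaches from about 0.35 to 0.9 m from the base axis. Payload 19.9 kg.
Tool frame: the origin (TCP) lies between the finger pads; the fingertips stand 19 mm ahead of it and the grasp point (between the pads) is the TCP; z points along the fingers, y is the direction in which the jaws open and shut (so a half turn about z gives the same grasp; the last joint's range is limited). The gripper opens to 94 mm and grips with 3 to 60 N. Pads are 16 mm wide; open, the fingers measure 119 mm over their backs; the gripper's body (75 mm by 177 mm) begins 78 mm behind the grasp point.
Start: joints at [1.28, 0.417, -0.01, 1.614, 0.005, 1.111, -0.053], TCP at [0.154, -0.606, 0.224] pointing down, gripper open.
Joint ranges: [-2.81, 2.81], [-0.39, 2.02], [-1.27, 1.25], [0.06, 2.57], [-1.19, 4.33], [0.19, 2], [-2.82, 2.82]. Speed limits (rad/s): [1.89, 1.89, 2.39, 2.39, 3.01, 3.01, 3.01].

## Interface

Orientations are given as a 3x3 rotation matrix whose columns are the frame's x, y, z axes.
In Python, from rig import robot gives the robot as it stands. Calls block until the motion is done:
- robot.move_ptp(position, orientation): joint-space move of the TCP to a pose.
- robot.move_linear(position, velocity=0.15, frame=None, threshold=None): straight line of the TCP; frame=None keeps the orientation; velocity is the mean speed in m/s. With threshold (N) it stops when the force on the tool has changed by that much, and returns True; else False.
- robot.goto_joints(angles): joint-space move.
- robot.gripper_to(opening): finger opening in m; the grip force is fixed at half the most; returns when the fingers have stopped.
- robot.pause(seconds).
- robot.ik(position, orientation): joint angles nearest the present ones, or None.
- robot.get_state(): the state.
- robot.grab_frame(name): name is "side" or "top"; returns the picture (384x512x3 uint8, red, green, blue); there is no depth.
- robot.camera_info(name): a dict with "fx", "fy", "cx", "cy" (pixels), "dist" ([k1, k2, p1, p2, k3] as OpenCV has them; the pictures are not rectified), "rvec" (rotation vector, rad) and "tvec" (3), from world to camera coordinates, as OpenCV has them. Camera axes: x right, y down, z forward; pixel columns grow to the right and rows downward; lengths in m; the calibration is good to about 2 mm. A picture is of the moment at which its call begins. camera_info takes no time and is no camera call.
A pose or a line that the arm cannot do raises robot.PlanningError and nothing moves.
- robot.sign_off(): hands the job in, once; it reports no verdict.
The state is a dict: "time": time; "qpos": joint angles; "joint_vel": joint speeds; "effort": joint torques, N m; "ee_pos": TCP position; "tool_rot": TCP orientation; "force": force on the tool from outside, world axes, zero at the start; "moment": the same for the moment, N m; "opening": finger opening in m.
Only numpy, scipy, OpenCV 4.12 (cv2) and the standard library are available. Lean on these libraries where they do the work, as an engineer would, in place of code of your own. Each camera call takes 0.05 s, during which the arm holds its last target.

## Task

Take the blanking plate from its stand and hang it by its ears on the two side bars of the filter press, in the gap between the plate pack and the moving head. Then work the ratchet lever back and forth to wind the moving head up against the plates until the lever goes firm and the pack is clamped tight, but do not overtighten it, which cracks the plates, and leave the things standing around where they are.

Things in the scene. Friction and masses are not known exactly. Their poses are not given: they have to be found in the camera images.
- press: Bench filter press, stainless, 200 mm wide (x), 360 mm long (y), fixed to the counter. Origin on the counter under its middle; y runs along the spindle from the ratchet lever (y = -108 mm) past the crosshead (y = -74, top 148), moving head, open gap and pack of four white plates to the fixed head (y = 149, top 176, highest part but the lever); x across, z up. Heights are above the counter.
- press_gap (a point): On the press at y = 50 mm, midway between the two flat side bars, level with their tops (130 mm up). The bars run along y, 12 mm wide, inner faces 64 mm either side of this point. The gap between moving head and pack is here: at the start it is 4 to 12 mm wider than the blanking plate. The pack's face is at about y = 67 (64 to 70) of the press; pack and moving head are 120 wide, tops at 165 mm.
- blanking_plate: White solid plate, 120 mm wide (x), 16 thick (y), 110 tall (z), 0.32 kg, same both ways round, standing loose in a low steel stand (lower edge 10 mm up, 20 mm slots 60 mm high). Origin: middle of its lower edge. Side ears reach x = +-86 mm, undersides 75 mm above the lower edge: hung on the bars its origin is 55 mm up, at x = 0 of the press, y axes parallel, 4 mm play each side.
- plate_lug (a point): Grip point of the blanking plate, in the middle of its lifting lug, 135 mm above its lower edge. The lug is 44 mm wide (plate's x), 12 mm thick (plate's y) and rises from 110 to 155 mm above the lower edge. No other plate has a lug.
- moving_head: Steel clamping plate, 22 mm thick, on the end of the spindle. Origin: centre of the face that looks at the gap, 110 mm up; axes as the press. It slides towards +y to clamp, 1 mm for each notch of the 20-notch ratchet wheel. It cannot be pushed by hand, and stays put when the lever is let go. The pack's gaskets give about 1 mm for each 140 N of clamping.
- ratchet_lever (a joint): Lever angle about the spindle axis, rad: 0 upright, positive with its handle swung to +x of the press, stops at +-0.90. Swinging to positive drives the wheel and tightens; swinging back only clicks over the teeth (2 to 5 N at its handle). A swing of 1.5 rad gives about 4 notches. It stays where it is left.
- lever_axis (a point): Point on the spindle axis in the lever's plane, 110 mm up. Force square to the lever at its handle while driving slowly (0.06 m/s or less): running free a steady 11 N; once the pack is squeezed about 3 N more per notch. Tight is 15 to 19 N (200 to 380 N clamping); at 20.5 N (450 N) plates crack. Read while holding still after a push it is 2 to 5 N less. Quick moves and picking up a tooth jerk.
- lever_grip (a point): Middle of the lever's black side handle: 24 mm across and 62 mm long that stands out from the end of the lever along the press's -y, level at every lever angle. This point is 150 mm from the spindle axis and 43 mm to the -y side of the lever's plane, clear of the lever bar, so fingers can take it from above, one on each side of it, and it turns between them while the lever swings.
- beaker: Bystander: empty glass beaker, 72 mm across, 95 mm tall; origin at the middle of its underside.
- wash_bottle: Bystander: clear plastic bottle, 60 mm across, 170 mm tall; origin at the middle of its underside.
- spare_gasket: Bystander: black rubber ring, 80 mm across, 6 mm thick, lying on the counter; origin at the middle of its underside.
Things that resemble listed ones, but are neither listed nor needed, are in the scene too. Several things have the shape of the blanking_plate; the one meant has the colours described above.

How it is judged:
On the way, in this order (a step that is already met when the one before it is completed fails the run):
1. the blanking plate hangs by its ears on the two side bars, in the gap, and has been let go (z of blanking_plate in the frame of press between 0.051 and 0.059 m and y of blanking_plate in the frame of press between 0.035 and 0.068 m and x of blanking_plate in the frame of press between -0.007 and 0.007 m and contact force between the fingers and blanking_plate below 0.3 N), for 0.2 s.
2. the ratchet lever has wound the moving head up so that it clamps the blanking plate with more than 180 N (contact force between blanking_plate and moving_head above 180 N), for 0.2 s.
At the end, for the whole second after the job is handed in: The blanking plate hangs upright on the side bars (height within 4 mm, sideways within 7 mm, square to the press within 0.06 rad), at rest, and the moving head clamps it against the pack with more than 180 N (never more than 450 N) (z of blanking_plate in the frame of press between 0.051 and 0.059 m and x of blanking_plate in the frame of press between -0.007 and 0.007 m and angle between the y axis of blanking_plate and the y axis of press, either way round below 0.06 rad and angle between blanking_plate's own z axis and vertical below 0.06 rad and contact force between blanking_plate and moving_head above 180 N and linear speed of blanking_plate below 0.02 m/s); the robot touches nothing.
It fails at once if the press is overtightened and the plates crack: the moving head presses on the blanking plate with more than 450 N (contact force between blanking_plate and moving_head above 450 N).
It fails at once if a bystander (beaker, wash bottle or spare gasket) is moved more than 30 mm (distance of any of beaker, wash_bottle, spare_gasket from where it was at the start of the episode above 0.03 m).
It also fails if it takes over 72 s, if anything falls off the work surface, if the arm or the gripper's body presses on something with over 40 N, if the wrist force passes 120 N, or if a joint passes its speed limit or range.

## Working session

There is one attempt and no reset: what is moved stays moved. The work goes in short steps, each a Python script; the robot and the scene stay as the last script left them, time stands still between calls to the robot, and variables do not carry over. Pictures are saved under pics/ and viewed, and the job is handed in when it is done.

```bash
ls; mkdir -p pics; python3 - <<'E'
from rig import robot
import cv2
for n in("side","top"):
    cv2.imwrite(f"pics/{n}0.png",cv2.resize(robot.grab_frame(n)[:,:,::-1],None,fx=1.5,fy=1.5,interpolation=cv2.INTER_CUBIC))
    print(robot.camera_info(n))
s=robot.get_state();print(s)
E
```

```text
pics
{'fx': 406.1438883590313, 'fy': 406.1438883590313, 'cx': 253.3829781107929, 'cy': 194.36970627825244, 'dist': array([-0.04042678,  0.        ,  0.        ,  0.        ,  0.        ]), 'rvec': array([ 0.92226847, -2.40546906,  1.1677053 ]), 'tvec': array([0.45113421, 0.3320786 , 1.27380963])}
{'fx': 467.4292366213806, 'fy': 467.4292366213806, 'cx': 267.7398184694191, 'cy': 196.95738514936716, 'dist': array([0.01549004, 0.        , 0.        , 0.        , 0.        ]), 'rvec': array([ 2.20054552, -2.15041341,  0.13906342]), 'tvec': array([0.03433191, 0.53676817, 1.47248047])}
{'time': 0.1, 'qpos': array([ 1.28047918,  0.41788192, -0.01030505,  1.61409723,  0.00471328,
        1.1106773 , -0.05299739]), 'joint_vel': array([ 0.00033532, -0.00016822,  0.0007843 , -0.0011228 , -0.00146135,
       -0.00094915, -0.00123211]), 'effort': array([ 1.23320606e-03, -8.52579975e+01,  6.39954899e-01, -4.26694000e+01,
       -4.88611415e-02,  1.64607150e-02,  8.96986967e-05]), 'ee_pos': array([ 0.15382532, -0.60546135,  0.22391505]), 'tool_rot': array([[ 9.69199861e-01,  2.46275272e-01, -3.46262312e-04],
       [ 2.46275497e-01, -9.69199369e-01,  9.81191455e-04],
       [-9.39540219e-05, -1.03624655e-03, -9.99999459e-01]]), 'force': array([-0.11770509, -0.04377685, -0.05337398]), 'moment': array([-0.02167127,  0.0218273 ,  0.03995193]), 'opening': 0.09407961409519483}
```

View pics/side0.png

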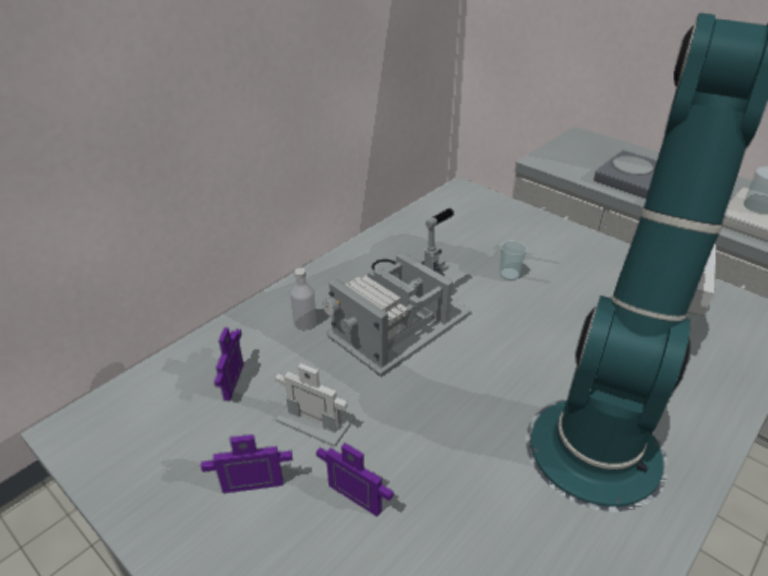

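View pics/top0.png

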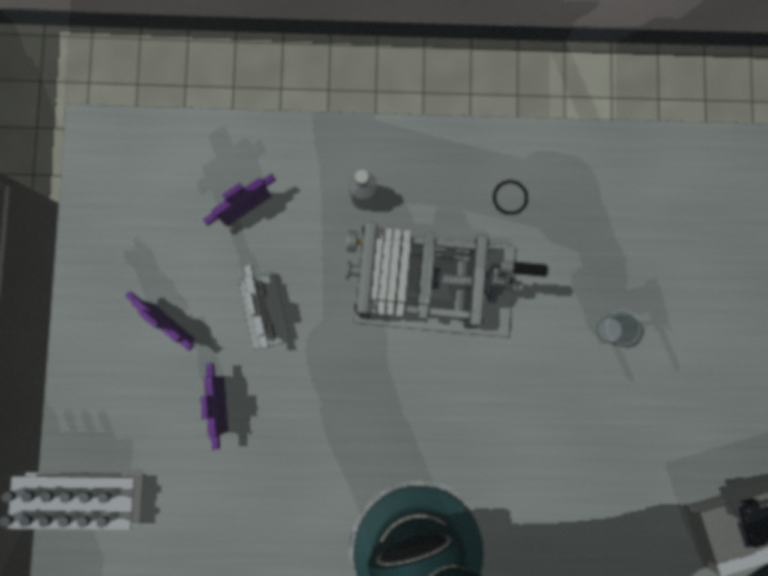

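The side view shows the white plate in its stand at about (310,395), with the press centred near (395,310) and three purple lookalikes. In the top view the plate is near (257,307), the press spans x 355–515, the lever handle is at (530,268), the beaker at (615,330), the bottle at (362,182) and the ring at (510,197).

I'll enlarge these areas next.

```bash
python3 - <<'E'
import cv2
from rig import robot
t=robot.grab_frame("top")[:,:,::-1];s=robot.grab_frame("side")[:,:,::-1]
def crop(im,x0,y0,x1,y1,f,n):
    c=cv2.resize(im[y0:y1,x0:x1],None,fx=f,fy=f,interpolation=cv2.INTER_CUBIC)
    for x in range((x0+9)//10*10,x1,10):
        cv2.line(c,(int((x-x0+.5)*f),0),(int((x-x0+.5)*f),5 if x%50 else 14),(0,0,255),1)
        if x%20==0: cv2.putText(c,str(x),(int((x-x0+.5)*f)-10,24),0,.35,(0,0,255))
    for y in range((y0+9)//10*10,y1,10):
        cv2.line(c,(0,int((y-y0+.5)*f)),(6,int((y-y0+.5)*f)),(0,0,255),1)
        cv2.putText(c,str(y),(8,int((y-y0+.5)*f)+4),0,.35,(0,0,255))
    cv2.imwrite(n,c)
crop(t,225,140,375,230,5.3,"pics/t_press.png")
crop(t,150,165,210,245,7,"pics/t_plate.png")
crop(s,175,235,245,300,8,"pics/s_plate.png")
crop(s,205,130,325,255,4.7,"pics/s_press.png")
E
```

```text
(no output)
```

View pics/t_press.png

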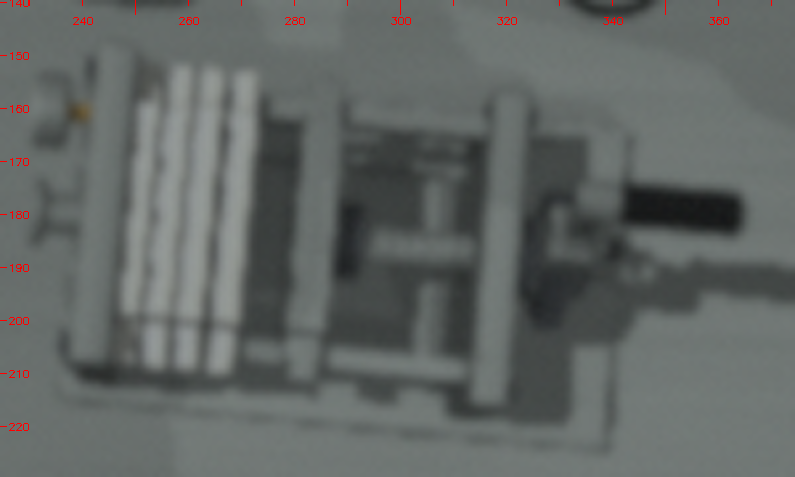

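View pics/t_plate.png

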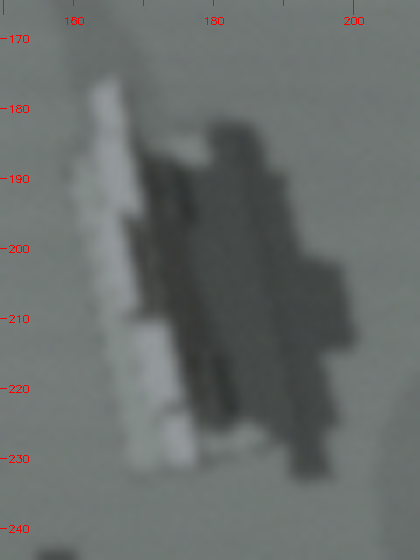

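View pics/s_plate.png

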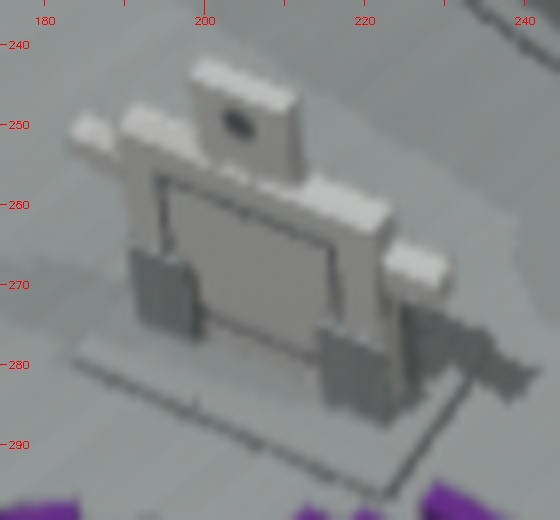

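View pics/s_press.png

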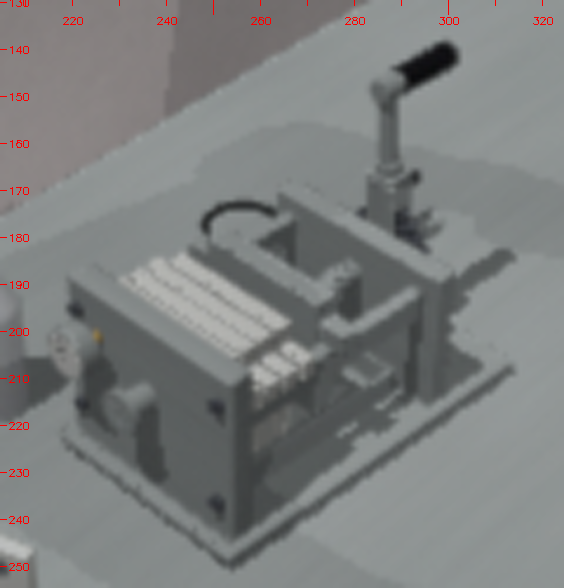

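```bash
cat > h.py <<'E'
import numpy as np,cv2
from rig import robot
from scipy.optimize import least_squares
CI={n:robot.camera_info(n) for n in("side","top")}
def K(c): return np.array([[c["fx"],0,c["cx"]],[0,c["fy"],c["cy"]],[0,0,1]])
def proj(n,P):
    c=CI[n];return cv2.projectPoints(np.float64(P).reshape(-1,1,3),c["rvec"],c["tvec"],K(c),c["dist"])[0][:,0]
def onz(n,uv,z):
    c=CI[n];p=cv2.undistortPoints(np.float64(uv).reshape(-1,1,2),K(c),c["dist"])[:,0]
    R=cv2.Rodrigues(c["rvec"])[0];o=-R.T@c["tvec"]
    d=np.c_[p,np.ones(len(p))]@R
    return o+d*((z-o[2])/d[:,2])[:,None]
def W(pose,P):
    x,y,a=pose;P=np.atleast_2d(P).astype(float);c,s=np.cos(a),np.sin(a)
    return np.c_[x+c*P[:,0]-s*P[:,1],y+s*P[:,0]+c*P[:,1],P[:,2]]
def cr(p,f,o): return (np.atleast_2d(p)+.5)/f-.5+np.array(o)
def draw(im,n,boxes,x0,y0,x1,y1,f,name,pose_boxes=True):
    c=cv2.resize(im[y0:y1,x0:x1],None,fx=f,fy=f,interpolation=cv2.INTER_CUBIC)
    for pose,(a,b) in boxes:
        a,b=np.array(a),np.array(b)
        C=np.array([[ (b if i>>k&1 else a)[k] for k in range(3)] for i in range(8)])
        p=((proj(n,W(pose,C))-[x0,y0]+.5)*f-.5).astype(int)
        for i in range(8):
            for k in range(3):
                if not i>>k&1: cv2.line(c,tuple(map(int,p[i])),tuple(map(int,p[i|1<<k])),(0,0,255) if True else 0,1,cv2.LINE_AA)
    cv2.imwrite(name,c)
E
python3 - <<'E'
from h import *
f=5.3;o=(225,140)
print(onz("top",cr([105,203],f,o),.176),onz("top",cr([500,247],f,o),.148))
b=cr([[60,400],[607,450]],f,o);print(onz("top",b,.01))
s=cr([[231,568],[513,370],[62,440]],4.7,(205,130));print(onz("side",s,.0),onz("side",s,.01))
A=onz("top",cr([105,203],f,o),.176)[0];B=onz("top",cr([500,247],f,o),.148)[0]
d=A-B;print(np.hypot(*d[:2]),np.arctan2(-d[0],d[1]))
# plate
o=(150,165)
print("ear tips top z~?",onz("top",cr([[105,80],[180,465]],7,o),.105))
o=(175,235)
print("side lug top", onz("side",cr([[195,65],[300,100],[205,60],[297,112]],8,o),.165))
print("base corners",onz("side",cr([[72,360],[388,497],[472,375]],8,o),.0))
E
```

```text
[[0.5738782  0.11845581 0.176     ]] [[ 0.55868855 -0.10223303  0.148     ]]
[[ 0.47648448  0.14790626  0.01      ]
 [ 0.45370769 -0.18685379  0.01      ]]
[[ 0.47776416  0.14125063  0.        ]
 [ 0.45397967 -0.19191196  0.        ]
 [ 0.67591424  0.12655339  0.        ]] [[ 0.47134756  0.1484235   0.01      ]
 [ 0.44778986 -0.18156238  0.01      ]
 [ 0.66760828  0.1338664   0.01      ]]
0.221210959884422 -0.06871995180688269
ear tips top z~? [[0.58410366 0.36358584 0.105     ]
 [0.41786736 0.32395876 0.105     ]]
side lug top [[0.51824989 0.34749449 0.165     ]
 [0.47491945 0.33341965 0.165     ]
 [0.51741179 0.34311213 0.165     ]
 [0.47119735 0.33850961 0.165     ]]
base corners [[0.56149123 0.39509292 0.        ]
 [0.4152635  0.3565587  0.        ]
 [0.43344883 0.28999918 0.        ]]
```

```bash
cat > ov.py <<'E'
from h import *
import sys
pp=tuple(map(float,sys.argv[1].split(',')));pl=tuple(map(float,sys.argv[2].split(',')));tag=sys.argv[3]
t=robot.grab_frame("top")[:,:,::-1];s=robot.grab_frame("side")[:,:,::-1]
PB=[(pp,((-.1,.149-.009,.13),(.1,.149+.009,.176))),(pp,((-.06,.067,.13),(.06,.14,.165))),(pp,((-.1,-.074-.009,.13),(.1,-.074+.009,.148))),(pp,((.064,-.074,.118),(.076,.149,.13))),(pp,((-.076,-.074,.118),(-.064,.149,.13)))]
h=.01
LB=[(pl,((-.06,-.008,h),(.06,.008,h+.11))),(pl,((-.022,-.006,h+.11),(.022,.006,h+.155))),(pl,((-.086,-.006,h+.075),(.086,.006,h+.093)))]
draw(t,"top",PB,225,140,375,230,5.3,f"pics/ovt_{tag}.png")
draw(s,"side",PB,205,130,325,255,4.7,f"pics/ovs_{tag}.png")
draw(t,"top",LB,150,165,210,245,7,f"pics/plt_{tag}.png")
draw(s,"side",LB,175,235,245,300,8,f"pics/pls_{tag}.png")
a=cv2.imread(f"pics/plt_{tag}.png");b=cv2.imread(f"pics/pls_{tag}.png")[:560]
b=cv2.copyMakeBorder(b,0,560-b.shape[0],0,0,0)
m=np.hstack([a,b]);cv2.imwrite(f"pics/pl_{tag}.png",cv2.resize(m,None,fx=.8,fy=.8,interpolation=cv2.INTER_AREA))
E
python3 ov.py .5637,-.0292,-.069 .499,.343,.234 a
```

```text
(no output)
```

View pics/ovt_a.png

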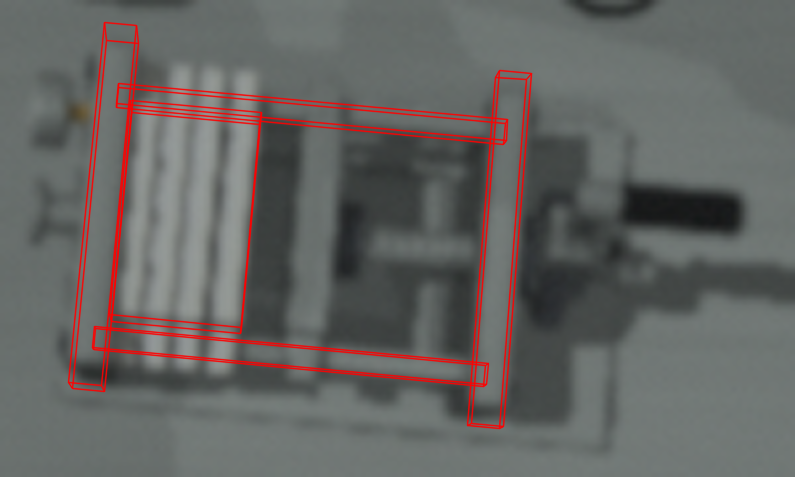

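View pics/ovs_a.png

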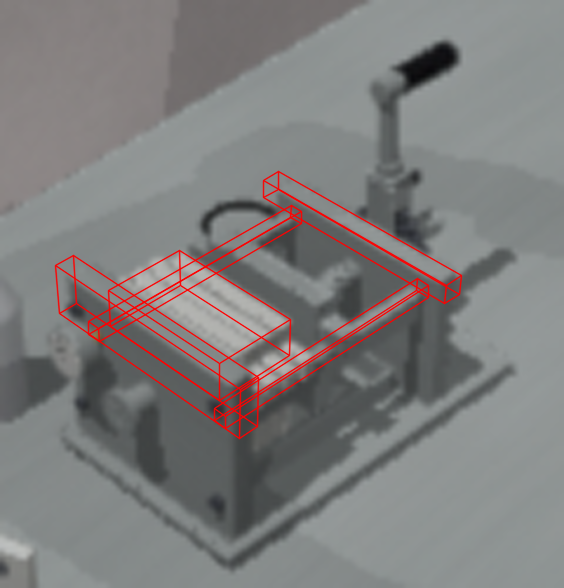

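View pics/pl_a.png

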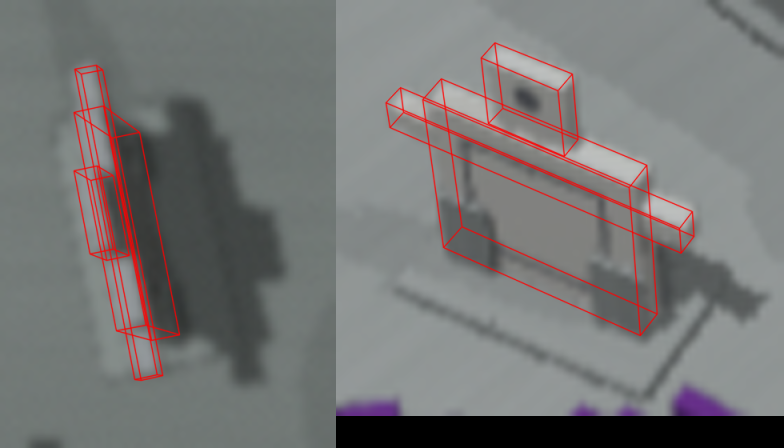

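```bash
sed -i 's/(-.1,.149/(-.09,.149/;s/(.1,.149/(.09,.149/;s/(-.1,-.074/(-.09,-.074/;s/(.1,-.074/(.09,-.074/' ov.py; cat > zz.py <<'E'
from h import *
import sys
exec(open('ov.py').read().split("draw(t")[0].replace("t=robot","t=t0=robot"))
g=lambda im: cv2.convertScaleAbs(im,alpha=1.7,beta=-60)
a=g(t)
draw(a,"top",PB,235,145,335,220,7.9,f"pics/z1_{tag}.png");draw(a,"top",[],235,145,335,220,7.9,f"pics/z0_{tag}.png")
draw(g(s),"side",PB,210,160,310,235,7.9,f"pics/z2_{tag}.png")
E
python3 zz.py .5637,-.0292,-.069 .499,.343,.234 a
```

```text
(no output)
```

View pics/z1_a.png

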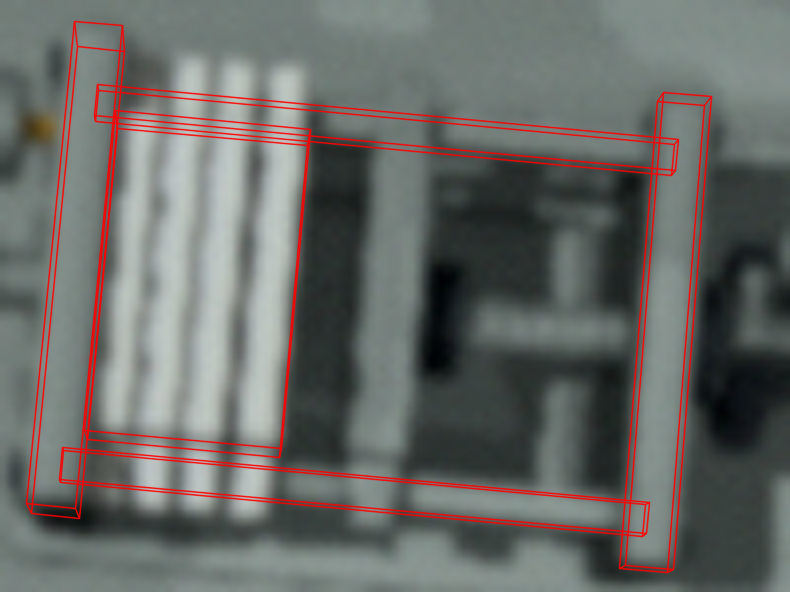

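View pics/z0_a.png

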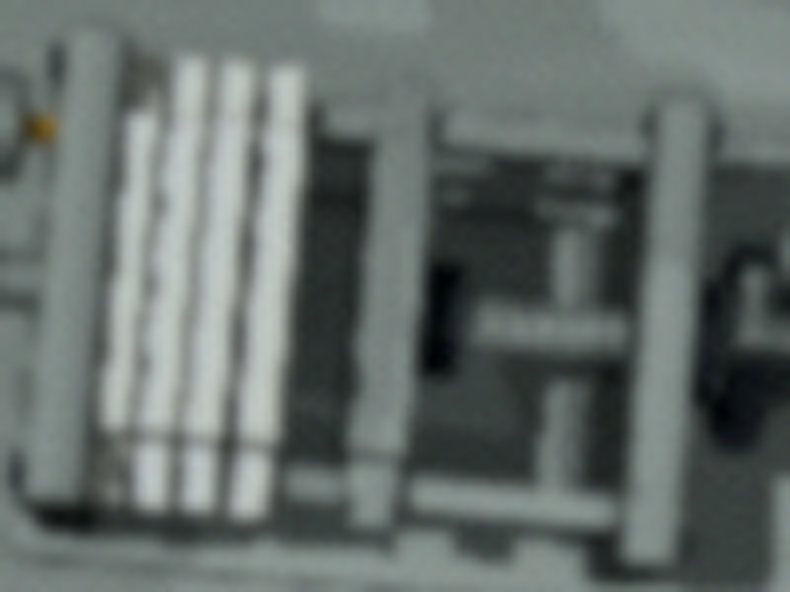

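View pics/z2_a.png

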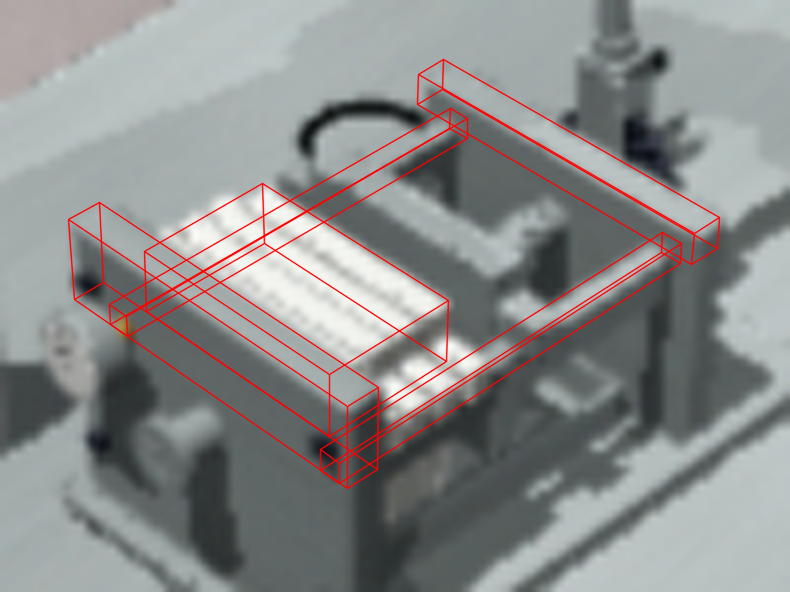

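```bash
cat >> h.py <<'E'
def Rt(a): # tool down, tool y = -(direction at yaw a)
    c,s=np.cos(a),np.sin(a)
    return np.array([[c,s,0],[s,-c,0],[0,0,-1.]])
E
python3 - <<'E'
from h import *
print(onz("top",cr([[292,300],[362,300],[308,128],[375,150]],7.9,(235,145)),.165))
r=robot
p=r.get_state()['ee_pos']
r.move_linear(p+[0,0,.25],velocity=.4)
R=Rt(.234)
r.move_ptp([.499,.343,.30],R)
s=r.get_state();print(s['time'],s['ee_pos'],s['qpos'])
r.gripper_to(.05)
for n in("side","top"):
    cv2.imwrite(f"pics/{n}1.png",cv2.resize(r.grab_frame(n)[:,:,::-1],None,fx=1.5,fy=1.5))
E
```

```text
[[0.5637805  0.03914499 0.165     ]
 [0.56442563 0.0131942  0.165     ]
 [0.62855244 0.03454547 0.165     ]
 [0.62089273 0.00942437 0.165     ]]
4.7417 [0.49943599 0.34242967 0.30007841] [-0.64416399  0.32374122 -0.00996027  1.57208546  0.00350786  1.24566624
 -1.99248743]
```

View pics/side1.png

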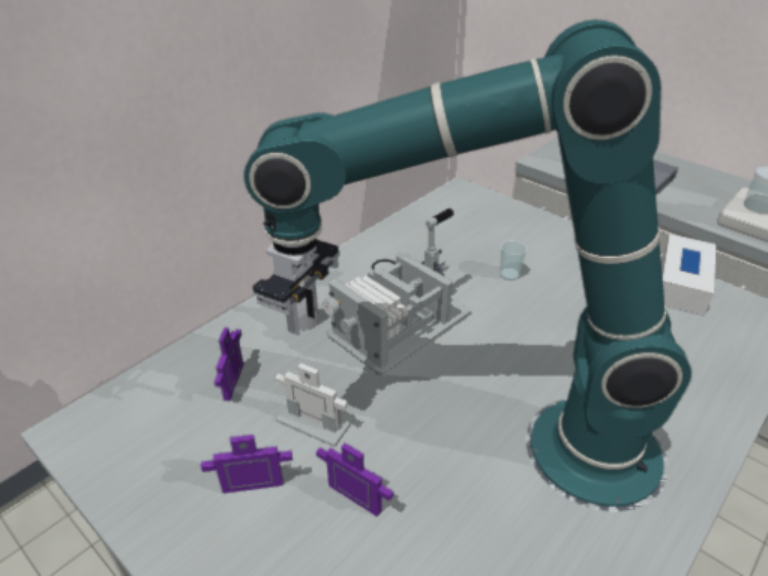

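The gripper is above the lug, with its jaws across the plate's thickness (side view near (300,310), lug at (308,373)). I'm descending now.

```bash
python3 - <<'E'
from h import *
r=robot
print(r.move_linear([.499,.343,.147],velocity=.15,threshold=8))
f0=r.get_state()['force']
r.gripper_to(.004)
s=r.get_state();print(s['time'],s['ee_pos'],s['opening'],s['force']-f0)
r.move_linear([.499,.343,.147+.02],velocity=.1)
s=r.get_state();print(s['force']-f0)
r.move_linear([.499,.343,.147+.22],velocity=.2)
s=r.get_state();print(s['time'],s['opening'],s['force']-f0)
g=lambda n:r.grab_frame(n)[:,:,::-1]
cv2.imwrite("pics/side2.png",cv2.resize(g("side"),None,fx=1.5,fy=1.5))
E
```

```text
False
7.5083 [0.49899838 0.34301105 0.14703444] 0.011605945543613789 [-1.3796138   0.25547407  0.84302278]
[-0.12301665 -0.03777714 -3.48900285]
9.0083 0.011568428463050538 [-0.40193783  0.20007017 -3.98019832]
```

View pics/side2.png

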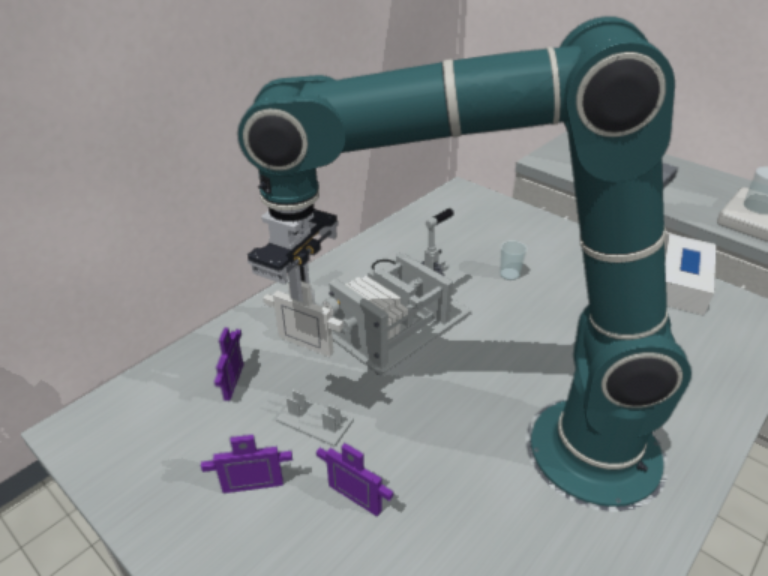

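```bash
python3 - <<'E'
from h import *
r=robot
pp=(.565,-.0292,-.069);T=W(pp,[0,.0545,0])[0];print(T)
r.move_linear([T[0],T[1],.367],velocity=.25,frame=Rt(-.069))
s=r.get_state();print(s['time'],s['ee_pos'])
h=s['ee_pos'][2]-.137
pl=(s['ee_pos'][0],s['ee_pos'][1],-.069)
B=[(pl,((-.06,-.008,h),(.06,.008,h+.11))),(pl,((-.022,-.006,h+.11),(.022,.006,h+.155))),(pl,((-.086,-.006,h+.075),(.086,.006,h+.093)))]
B+=[(pp,((.064,-.074,.118),(.076,.149,.13))),(pp,((-.076,-.074,.118),(-.064,.149,.13))),(pp,((-.06,.067,.13),(.06,.14,.165)))]
draw(r.grab_frame("side")[:,:,::-1],"side",B,190,120,300,240,5,"pics/s3.png")
draw(r.grab_frame("top")[:,:,::-1],"top",B,225,130,345,220,6.5,"pics/t3.png")
E
```

```text
[0.56875752 0.02517031 0.        ]
10.5083 [0.56859535 0.02665594 0.36691123]
```

View pics/s3.png

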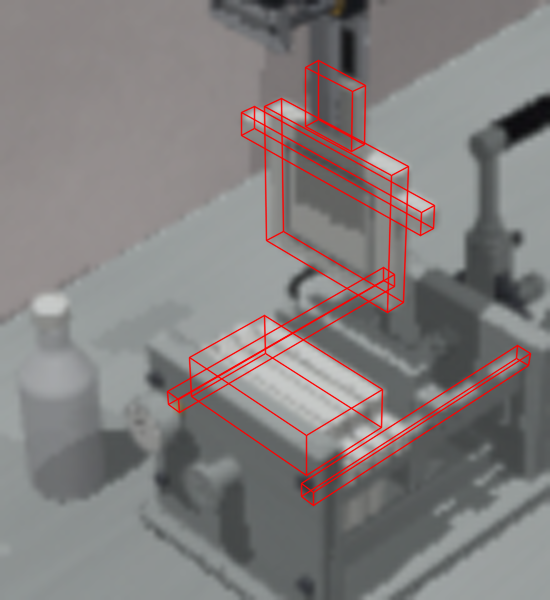

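View pics/t3.png

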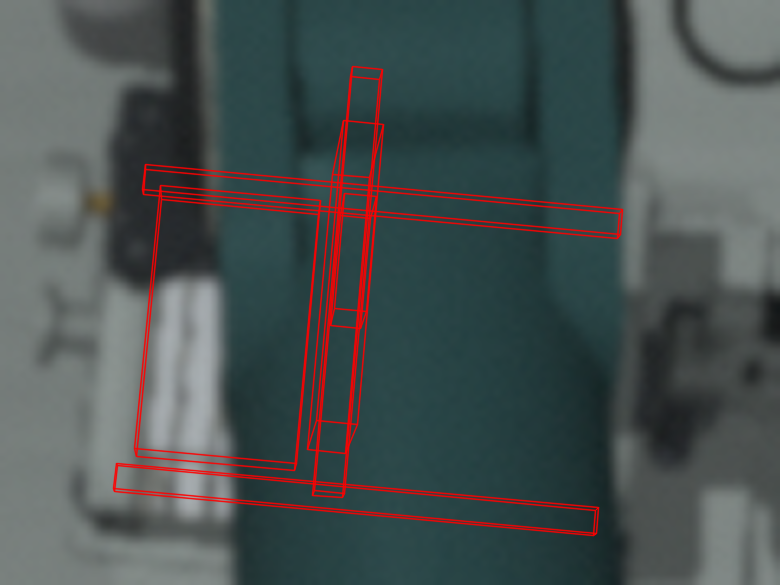

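```bash
python3 - <<'E'
from h import *
r=robot
x,y=.56876,.02517
r.pause(.2);s=r.get_state();f0=s['force'];print(s['ee_pos'])
print(r.move_linear([x,y,.310],velocity=.15))
print(r.move_linear([x,y,.205],velocity=.08,threshold=7))
s=r.get_state();print(s['time'],s['ee_pos'],s['force']-f0)
print(r.move_linear([x,y,.188],velocity=.03,threshold=5))
s=r.get_state();print(s['time'],s['ee_pos'],s['force']-f0)
cv2.imwrite("pics/s4.png",cv2.resize(r.grab_frame("side")[120:240,190:310,::-1],None,fx=5,fy=5))
E
```

```text
[0.56871215 0.02563055 0.36698744]
False
False
12.8 [0.56900154 0.02518446 0.2054692 ] [ 0.25636394 -0.92227897 -0.82569344]
True
13.2667 [0.56878771 0.02516951 0.19145394] [ 2.08273223 -0.62825306  3.73532515]
```

View pics/s4.png

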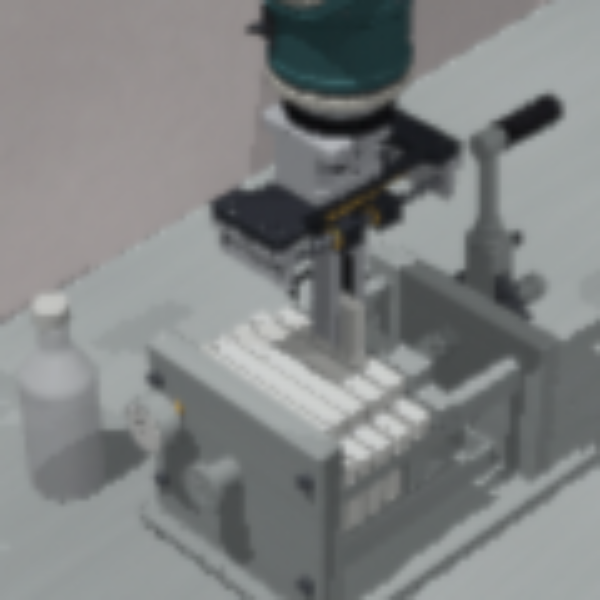

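The plate is seated: contact came at TCP z 0.1915, which puts its lower edge at 0.0545. I'll release it, back off and check.

```bash
python3 - <<'E'
from h import *
r=robot
x,y=.56876,.02517
r.gripper_to(.06)
r.move_linear([x,y,.33],velocity=.25)
r.move_linear([.45,-.30,.42],velocity=.5)
s=r.get_state();print(s['time'],s['ee_pos'],s['force'])
T=r.grab_frame("top")[:,:,::-1];S=r.grab_frame("side")[:,:,::-1]
cv2.imwrite("pics/s5.png",cv2.resize(S[120:240,200:330],None,fx=6,fy=5))
cv2.imwrite("pics/s5.png",cv2.resize(S[115:240,200:330],None,fx=4.7,fy=4.7,interpolation=cv2.INTER_CUBIC))
cv2.imwrite("pics/t5.png",cv2.resize(T[140:230,225:375],None,fx=5.3,fy=5.3,interpolation=cv2.INTER_CUBIC))
E
```

```text
15.775 [ 0.44983914 -0.29972245  0.41900764] [ 0.15737725  0.75807062 -0.43890088]
```

View pics/s5.png

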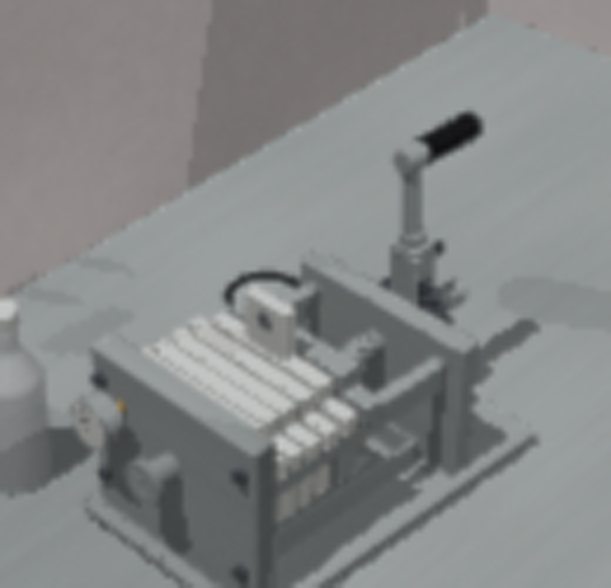

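View pics/t5.png

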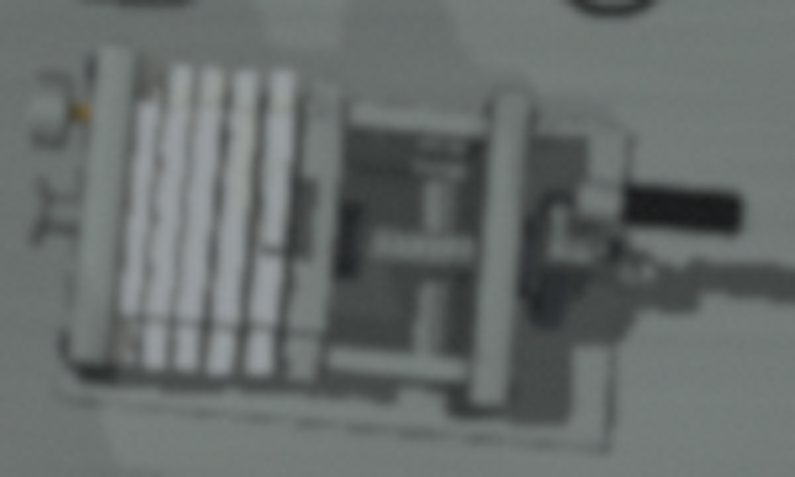

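The plate hangs square in the gap, with its ears on both bars and the lug intact. In the top crop it is the fifth white strip, x≈265–290. Next I'll measure the lever angle from the black handle.

```bash
python3 - <<'E'
from h import *
pp=(.565,-.0292,-.069)
def L(th,dy=0,r=.15): return W(pp,[r*np.sin(th),-.151+dy,.11+r*np.cos(th)])
mt=cr([[632,207],[742,213]],5.3,(225,140));ms=cr([[428,147],[477,122]],4.7,(200,115))
print("meas top",mt,"side",ms)
for th in(-.1,0,.1,.2):
    print(th,proj("top",np.vstack([L(th,.031),L(th,-.031)])).round(1).tolist(),proj("side",np.vstack([L(th,.031),L(th,-.031)])).round(1).tolist())
print(robot.get_state()['time'])
for th in np.linspace(-.9,.9,7):
    p=L(th)[0]
    for a in(np.pi/2,-np.pi/2):
        q=robot.ik(p,Rt(-.069+a)); print(round(th,2),p.round(3),None if q is None else q.round(2))
E
```

```text
meas top [[343.83962264 178.6509434 ]
 [364.59433962 179.78301887]] side [[290.67021277 145.88297872]
 [301.09574468 140.56382979]]
-0.1 [[340.9, 187.5], [363.5, 189.6]] [[293.6, 149.6], [304.6, 143.5]]
0 [[341.3, 182.0], [363.9, 184.1]] [[290.6, 147.8], [301.5, 141.8]]
0.1 [[341.7, 176.6], [364.2, 178.7]] [[287.5, 146.5], [298.5, 140.5]]
0.2 [[341.9, 171.4], [364.4, 173.5]] [[284.5, 145.5], [295.5, 139.6]]
15.875
-0.9 [ 0.437 -0.172  0.203] [ 0.08  0.16  0.26  2.02 -0.05  0.97  0.29]
-0.9 [ 0.437 -0.172  0.203] [-0.12  0.17  0.48  2.02 -0.1   0.97 -2.8 ]
-0.6 [ 0.47  -0.174  0.234] [ 0.08  0.19  0.24  1.91 -0.05  1.05  0.27]
-0.6 [ 0.47  -0.174  0.234] [-0.14  0.2   0.49  1.92 -0.11  1.05 -2.81]
-0.3 [ 0.51  -0.177  0.253] [ 0.09  0.24  0.22  1.8  -0.06  1.11  0.26]
-0.3 [ 0.51  -0.177  0.253] [-0.15  0.26  0.51  1.81 -0.14  1.11 -2.8 ]
-0.0 [ 0.555 -0.18   0.26 ] [ 0.09  0.31  0.21  1.69 -0.07  1.15  0.25]
-0.0 [ 0.555 -0.18   0.26 ] [-0.15  0.34  0.52  1.7  -0.18  1.15 -2.79]
0.3 [ 0.599 -0.183  0.253] [ 0.1   0.4   0.19  1.58 -0.08  1.17  0.24]
0.3 [ 0.599 -0.183  0.253] [-0.14  0.43  0.53  1.59 -0.23  1.18 -2.77]
0.6 [ 0.639 -0.186  0.234] [ 0.11  0.49  0.18  1.5  -0.09  1.17  0.24]
0.6 [ 0.639 -0.186  0.234] [-0.13  0.53  0.54  1.51 -0.28  1.18 -2.76]
0.9 [ 0.672 -0.188  0.203] [ 0.11  0.57  0.17  1.44 -0.1   1.14  0.23]
0.9 [ 0.672 -0.188  0.203] [-0.12  0.62  0.54  1.45 -0.33  1.17 -2.75]
```

```bash
cat >> h.py <<'E'
PP=(.565,-.0292,-.069)
def L(th,dz=0): return W(PP,[.15*np.sin(th),-.151,.11+.15*np.cos(th)+dz])[0]
RL=Rt(-.069+np.pi/2)
def tang(th): # unit tangent (driving dir), world
    return W((0,0,PP[2]),[np.cos(th),0,-np.sin(th)])[0]
def rad(th): return W((0,0,PP[2]),[np.sin(th),0,np.cos(th)])[0]
def ang(p):
    d=p-W(PP,[0,-.151,.11])[0];d=W((0,0,-PP[2]),d)[0];return np.arctan2(d[0],d[2]),np.hypot(d[0],d[2])
E
python3 - <<'E'
from h import *
r=robot
r.move_ptp(L(.05,.12),RL)
r.gripper_to(.08)
s=r.get_state();print(s['time'],s['ee_pos'],L(.05,.12))
print(r.move_linear(L(.05),velocity=.15,threshold=8))
s=r.get_state();f0=s['force'];print(s['time'],f0)
cv2.imwrite("pics/s6.png",cv2.resize(r.grab_frame("side")[90:240,200:330,::-1],None,fx=4,fy=4,interpolation=cv2.INTER_CUBIC))
E
```

```text
17.6167 [ 0.56206307 -0.18037065  0.37984697] [ 0.5620683  -0.18035756  0.37981254]
False
18.5667 [-0.16712714 -0.84605683  0.88775626]
```

View pics/s6.png

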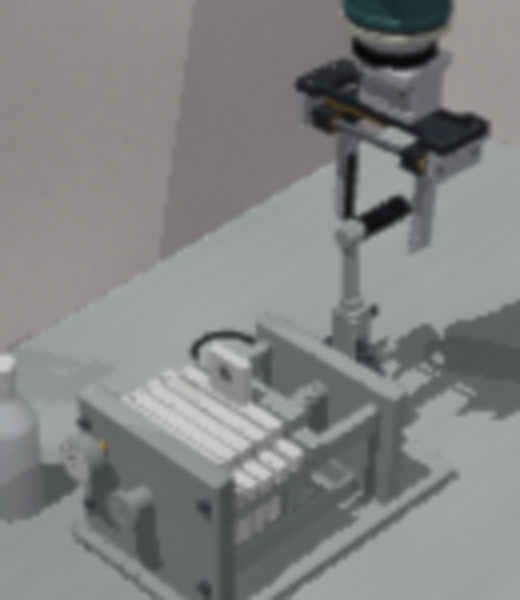

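The fingers straddle the black handle at about (385,215). I'll close, swing back, then make the first drive stroke, with slow force readings along the way.

```bash
cat >> h.py <<'E'
def swing(th0,th1,step,v,stop=None,pr=True,f0=0):
    n=max(1,int(np.ceil(abs(th1-th0)/step-1e-9)));out=[];a=th0
    for a in np.linspace(th0,th1,n+1)[1:]:
        robot.move_linear(L(a),velocity=v)
        s=robot.get_state();F=s['force']-f0
        t=-F@tang(a);out.append((round(a,2),round(float(t),1),round(float(F@rad(a)),1)))
        if stop is not None and t>stop: break
    if pr: print(out)
    return a
E
python3 - <<'E'
from h import *
r=robot
f0=r.get_state()['force']
np.save("f0.npy",f0)
r.gripper_to(.015)
s=r.get_state();print(s['time'],s['opening'],ang(s['ee_pos']),s['force']-f0)
a=swing(.05,-.78,.21,.12,f0=f0)
s=r.get_state();print(s['time'],s['opening'],ang(s['ee_pos']))
a=swing(a,-.48,.1,.05,f0=f0,stop=25)
s=r.get_state();print(s['time'],s['opening'],ang(s['ee_pos']),np.abs(s['joint_vel']).max())
E
```

```text
19.5333 0.02297751391629518 (np.float64(0.05133121633422024), np.float64(0.15013387417731003)) [ 2.07381907 -0.11119938  0.60200112]
[(np.float64(-0.16), 0.8, 11.6), (np.float64(-0.37), 1.3, 9.4), (np.float64(-0.57), 2.1, 2.1), (np.float64(-0.78), 3.1, -4.7)]
21.1667 0.02336967167037549 (np.float64(-0.7771152151278692), np.float64(0.149661192804133))
[(np.float64(-0.68), 1.2, 5.0), (np.float64(-0.58), 6.2, 15.1), (np.float64(-0.48), 11.3, 28.4)]
22.5167 0.023164947403164358 (np.float64(-0.48800144266441586), np.float64(0.15133831960789398)) 0.0047136166963261655
```

```bash
python3 - <<'E'
from h import *
r=robot
f0=np.load("f0.npy")
r.gripper_to(.028)
s=r.get_state();print(s['time'],s['opening'],ang(s['ee_pos']),s['force']-f0)
a=swing(-.48,.42,.15,.06,f0=f0,stop=25)
s=r.get_state();print(s['time'],s['opening'],ang(s['ee_pos']))
E
```

```text
22.8417 0.028097232513935224 (np.float64(-0.4818190056737838), np.float64(0.15034588735757015)) [-7.23759587  1.79293622  1.57356229]
[(np.float64(-0.33), 8.9, 10.9), (np.float64(-0.18), 6.2, 6.6), (np.float64(-0.03), 6.9, 4.8), (np.float64(0.12), 7.1, 1.9), (np.float64(0.27), 6.0, -0.9), (np.float64(0.42), 5.4, -1.1)]
25.9917 0.028075694783316847 (np.float64(0.4195208457989269), np.float64(0.1501906930019005))
```

```bash
python3 - <<'E'
from h import *
r=robot
f0=np.load("f0.npy")
a=swing(.42,.8,.19,.06,f0=f0,stop=25)
a=swing(a,-.8,.4,.2,f0=f0)
s=r.get_state();print(s['time'],ang(s['ee_pos']))
a=swing(a,-.2,.15,.06,f0=f0,stop=20)
s=r.get_state();print(s['time'],ang(s['ee_pos']))
T=r.grab_frame("top")[:,:,::-1]
cv2.imwrite("pics/t7.png",cv2.resize(T[140:230,225:375],None,fx=5.3,fy=5.3,interpolation=cv2.INTER_CUBIC))
S=r.grab_frame("side")[:,:,::-1]
cv2.imwrite("pics/s7.png",cv2.resize(S[100:240,200:330],None,fx=4.2,fy=4.2,interpolation=cv2.INTER_CUBIC))
E
```

```text
[(np.float64(0.61), 4.4, -3.7), (np.float64(0.8), 3.5, -4.4)]
[(np.float64(0.4), -0.3, -1.2), (np.float64(0.0), -1.1, -0.2), (np.float64(-0.4), 1.6, 3.6), (np.float64(-0.8), 4.4, 19.1)]
29.0417 (np.float64(-0.8091087759877978), np.float64(0.15029217420813454))
[(np.float64(-0.65), 11.0, 44.3), (np.float64(-0.5), 11.3, 23.2), (np.float64(-0.35), 8.4, 12.0), (np.float64(-0.2), 7.1, 7.2)]
31.1417 (np.float64(-0.19825709860818774), np.float64(0.1495770532222149))
```

View pics/t7.png

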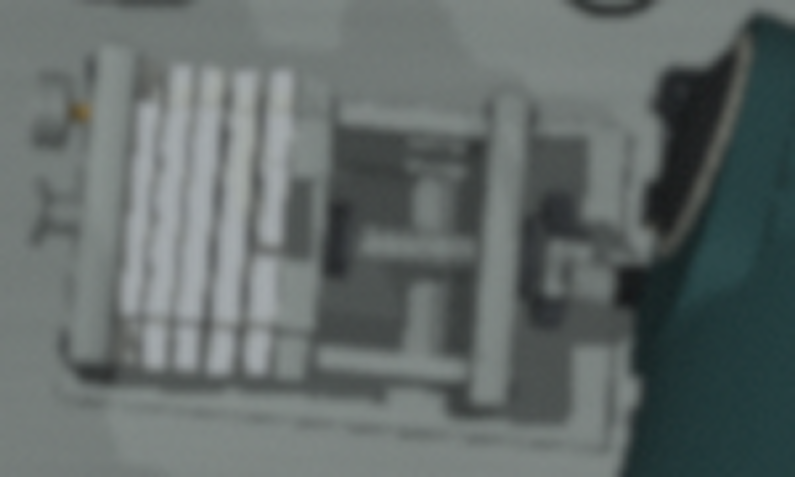

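View pics/s7.png

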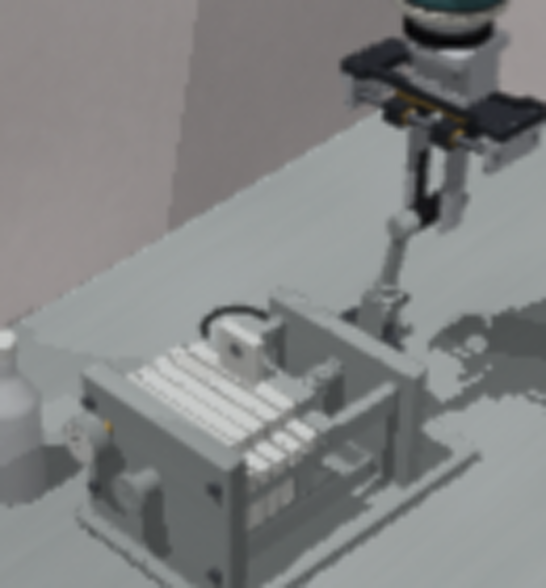

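```bash
python3 - <<'E'
from h import *
r=robot
f0=np.load("f0.npy")
a=swing(-.2,.82,.15,.06,f0=f0,stop=10)
s=r.get_state();print(s['time'],ang(s['ee_pos']))
if a>.8:
    a=swing(a,-.62,.36,.2,f0=f0)
    s=r.get_state();print(s['time'],ang(s['ee_pos']))
    T=r.grab_frame("top")[:,:,::-1]
    cv2.imwrite("pics/t8.png",cv2.resize(T[140:230,225:375],None,fx=5.3,fy=5.3,interpolation=cv2.INTER_CUBIC))
E
```

```text
[(np.float64(-0.05), 8.0, 4.8), (np.float64(0.09), 7.4, 1.2), (np.float64(0.24), 6.8, -0.6), (np.float64(0.38), 5.7, -1.8), (np.float64(0.53), 5.4, -1.8), (np.float64(0.67), 4.6, -3.3), (np.float64(0.82), 2.9, -5.0)]
34.8583 (np.float64(0.8280271285028591), np.float64(0.1492112543049466))
[(np.float64(0.46), -1.4, -1.0), (np.float64(0.1), -0.1, -0.6), (np.float64(-0.26), 0.1, -0.3), (np.float64(-0.62), 0.6, 0.9)]
36.525 (np.float64(-0.6147321168896749), np.float64(0.14943081783484313))
```

View pics/t8.png

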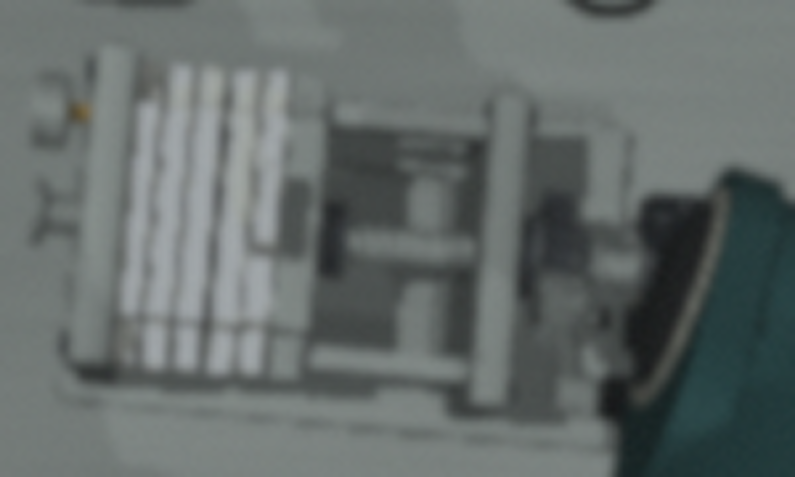

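```bash
python3 - <<'E'
from h import *
r=robot
f0=np.load("f0.npy")
a=swing(-.62,-.02,.1,.045,f0=f0,stop=14.5)
s=r.get_state();print(s['time'],ang(s['ee_pos']))
E
```

```text
[(np.float64(-0.52), 0.8, 0.2), (np.float64(-0.42), 8.3, 8.5), (np.float64(-0.32), 9.6, 12.4), (np.float64(-0.22), 8.3, 8.4), (np.float64(-0.12), 9.4, 6.6), (np.float64(-0.02), 8.5, 5.5)]
39.475 (np.float64(-0.022659944887318966), np.float64(0.1501987937139854))
```

```bash
python3 - <<'E'
from h import *
r=robot
f0=np.load("f0.npy")
a=swing(-.02,.28,.1,.045,f0=f0,stop=11.5)
s=r.get_state();print(s['time'],ang(s['ee_pos']),a)
T=r.grab_frame("top")[:,:,::-1]
cv2.imwrite("pics/t9.png",cv2.resize(T[140:230,225:375],None,fx=5.3,fy=5.3,interpolation=cv2.INTER_CUBIC))
E
```

```text
[(np.float64(0.08), 9.6, 4.5), (np.float64(0.18), 9.1, 2.6), (np.float64(0.28), 10.2, 1.5)]
40.925 (np.float64(0.27689611327325614), np.float64(0.14988205524080053)) 0.28
```

View pics/t9.png

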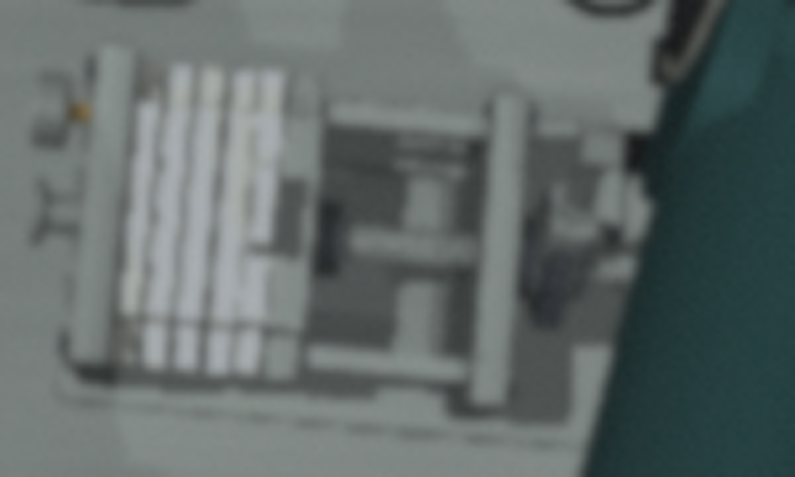

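```bash
cat > drv.py <<'E'
from h import *
import sys
r=robot
f0=np.load("f0.npy");a=float(sys.argv[1]);end=float(sys.argv[2]);lim=float(sys.argv[3])
S=-(r.get_state()['force']-f0)@tang(a)
while a<end-1e-6:
    b=min(a+.1,end)
    hit=r.move_linear(L(b),velocity=.035,threshold=max(1.,lim-S))
    s=r.get_state();t0=S;S=-(s['force']-f0)@tang(b)
    print(round(b,2),"thr",round(lim-t0,1),"hit",hit,"static",round(S,1),"ang",round(ang(s['ee_pos'])[0],3),"t",round(s['time'],2))
    a=b
    if hit: break
E
python3 drv.py .28 .48 16.5
```

```text
0.38 thr 6.6 hit True static 7.8 ang 0.283 t 41.19
```

```bash
python3 - <<'E'
from h import *
r=robot
f0=np.load("f0.npy")
a=swing(.283,.48,.1,.045,f0=f0,stop=13.5)
s=r.get_state();print(s['time'],ang(s['ee_pos']),a)
E
```

```text
[(np.float64(0.38), 10.5, 0.0), (np.float64(0.48), 9.8, -0.9)]
42.15 (np.float64(0.4768263111905985), np.float64(0.14963276551297028)) 0.48
```

```bash
python3 - <<'E'
from h import *
r=robot
f0=np.load("f0.npy")
a=swing(.48,.58,.1,.045,f0=f0,stop=13.5)
a=swing(a,.66,.1,.045,f0=f0,stop=13.5)
s=r.get_state();print(s['time'],ang(s['ee_pos']),a)
E
```

```text
[(np.float64(0.58), 10.9, -2.5)]
[(np.float64(0.66), 10.8, -3.6)]
43.05 (np.float64(0.656898699060636), np.float64(0.14937165996236187)) 0.66
```

```bash
python3 - <<'E'
from h import *
r=robot
f0=np.load("f0.npy")
a=swing(.66,-.25,.46,.2,f0=f0)
s=r.get_state();print(s['time'],ang(s['ee_pos']))
a=swing(a,.15,.05,.04,f0=f0,stop=8.5)
s=r.get_state();print(s['time'],ang(s['ee_pos']),a)
E
```

```text
[(np.float64(0.2), -0.2, -0.2), (np.float64(-0.25), 1.1, -0.4)]
44.0333 (np.float64(-0.24606450408585845), np.float64(0.1494642964186982))
[(np.float64(-0.2), -0.0, -1.3), (np.float64(-0.15), 0.9, -1.4), (np.float64(-0.1), -0.0, -0.6), (np.float64(-0.05), 0.4, -0.3), (np.float64(0.0), 2.7, 1.3), (np.float64(0.05), 12.3, 7.3)]
46.0333 (np.float64(0.043201228940896966), np.float64(0.14994428558472214)) 0.050000000000000044
```

```bash
python3 - <<'E'
from h import *
r=robot
f0=np.load("f0.npy")
a=swing(.05,.10,.05,.04,f0=f0)
s=r.get_state();print(s['time'],ang(s['ee_pos']),a)
E
```

```text
[(np.float64(0.1), 13.4, 7.2)]
46.3667 (np.float64(0.09268602136905381), np.float64(0.1499444469146099)) 0.1
```

```bash
python3 - <<'E'
from h import *
r=robot
f0=np.load("f0.npy")
a=swing(.10,.16,.06,.04,f0=f0)
s=r.get_state();print(s['time'],ang(s['ee_pos']),a)
r.move_linear(L(.15),velocity=.05)
r.gripper_to(.08)
p=L(.15,.17);
r.move_linear(p,velocity=.2)
r.move_ptp([.45,-.32,.45],RL)
s=r.get_state();print(s['time'],s['force']-f0)
T=r.grab_frame("top")[:,:,::-1];S=r.grab_frame("side")[:,:,::-1]
cv2.imwrite("pics/te.png",cv2.resize(T[140:230,225:375],None,fx=5.3,fy=5.3,interpolation=cv2.INTER_CUBIC))
cv2.imwrite("pics/se.png",cv2.resize(S,None,fx=1.5,fy=1.5))
cv2.imwrite("pics/tf.png",cv2.resize(T,None,fx=1.5,fy=1.5))
E
```

```text
[(np.float64(0.16), 14.5, 5.1)]
46.7417 (np.float64(0.15259339970105248), np.float64(0.14985605796470947)) 0.16
49.7 [-0.35143983 -0.07355613 -1.51830293]
```

View pics/te.png

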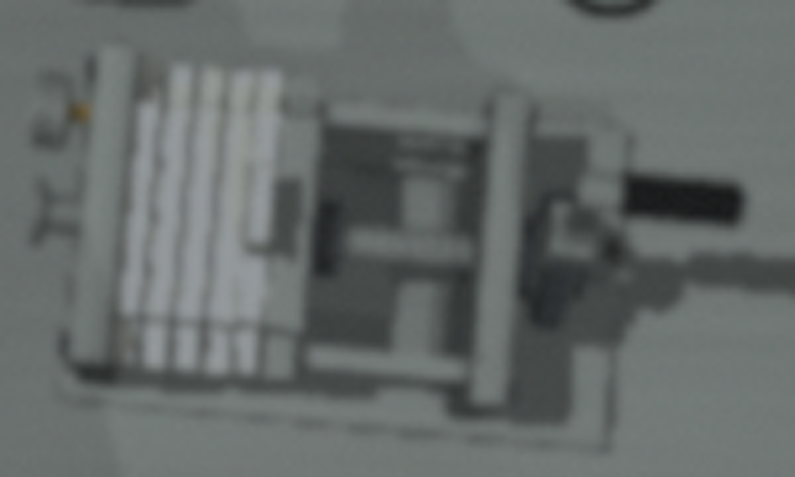

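View pics/se.png

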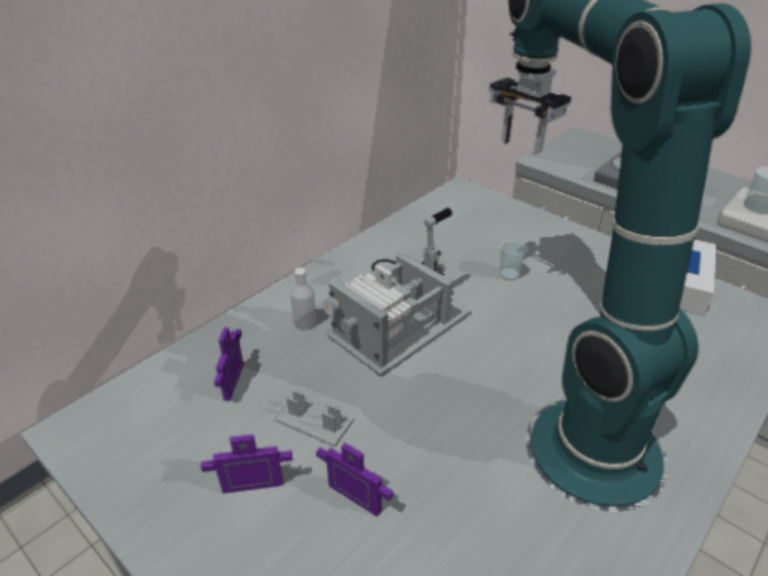

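```bash
python3 -c "
from rig import robot
robot.sign_off();print(robot.get_state()['time'])"
```

```text
the job is handed in; nothing more can be done
the job is handed in; nothing more can be done
```

The blanking plate is hung in the gap and clamped, and I handed the job in at about 50 s of the 72 s allowed; no verdict is reported.

**Plate:** I lifted it by its lug and lowered it between the bars. It seated at TCP z 0.1915 m, which puts its lower edge at about 54.5 mm against the 55 mm nominal. I then let it go. The last pictures show it hanging square between the moving head and the pack.

**Clamping:** I wound the lever over about three tightening strokes plus a short final push at the top.
- **Last reading:** 14.5 N at the handle, taken at rest. Adding the 2–5 N lost at standstill gives about 16.5–19.5 N while driving.
- **Clamping estimate:** roughly 260–400 N, above the 180 N needed and below 450 N. The top of that range is slightly past your 15–19 N "tight" band. I had no direct reading of the clamping force.

**What disagreed or did not work:**
- The resting force in free travel drifted with lever angle, from about 8 N down to 3 N. I cross-checked it against lever travel after the pack began to resist.
- A trial stop at a set force tripped on the starting jerk, so I did not use it.
- On the first strokes the push along the lever reached 28–44 N near the far negative angles. I then loosened the grip and shortened the strokes.

**Surroundings:** The beaker and wash bottle stand where they were in the last side view. The ring shows only in part there, and I never went near it. The gripper was clear of everything when I handed in.

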